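# Make up a matching set of clock weights

### The arm

A 6-joint arm with a two-finger parallel gripper is mounted at the origin on the work surface. World frame = base frame: x ahead of the robot, y to its left, z up, the work surface at z = 0. Lengths are in m, angles in rad, forces in N, time in s.
With the tool pointing down it reaches from about 0.3 to 0.75 m from the base axis. Payload 8.5 kg.
Tool frame: the origin (TCP) lies on the centre line of the jaws, within the pads' length; the fingertips stand 14 mm ahead of it and the grasp point (between the pads) lies 5 mm behind it (r.tip_reach is the distance from the TCP to the fingertips, in m); z points along the fingers, y is the direction in which the jaws open and shut (so a half turn about z gives the same grasp; the last joint's range is limited). The gripper opens to 85 mm and grips with 20 to 120 N. Pads are 22 mm wide; open, the fingers measure 114 mm over their backs; the gripper's body (76 mm by 85 mm) begins 54 mm behind the grasp point. The pads swing forward as they close: fully open they stand 13 mm farther back than shut.
Start: joints at [-1.5, 0.381, 1.297, -0, 1.464, -0.215], TCP at [0.155, -0.528, 0.245] pointing down, gripper open.
Joint ranges: [-3.11, 3.11], [-0.89, 2.33], [0.22, 2.48], [-1.42, 4.56], [0.17, 2.85], [-2.88, 2.88]. Speed limits (rad/s): [2.39, 2.39, 3.14, 3.14, 3.14, 3.14].

### API

Orientations are given as a unit quaternion [x, y, z, w].
In Python, from plant import r gives the robot as it stands.
- The arm moves only by the tool play_rows, never from a script. Its argument "targets" is a list of rows, each a list of 3 entries, a list of its own where there are three numbers: the opening, from 0 (shut) to 1 (fully open), then the shift along the world's x, y, z in mm, then the turn, a rotation vector about the world's x, y, z in rad. In form: [[claw, [dx, dy, dz], [wx, wy, wz]], ...]. A call has 1 to 5 rows; each row shifts and turns the commanded pose from where the row before left it; what a row does not reach is not made up. A row lasts 1/8 s, in which the tool goes at most 62.5 mm and 10.7 degrees, less where a joint would pass 70% of its speed; a pose out of reach is approached as far as the arm can. A call with a gripper value outside its range is refused whole. The fingers move at their own pace and stop on an object; "force" is the grip in N (left out, the last holds). Time passes only in rows, so rows that do not move let the fingers close. It gives the time, the measured TCP pose, the force and the opening at its end, in the units of the state.
- r.sense(): the state, without advancing time (a new reading comes with each control period).
- r.camera(name): name is "side" or "top" or "wrist"; returns the picture (384x512x3 uint8, red, green, blue); there is no depth.
- r.camera_info(name): a dict with "intrinsics" (3x3 intrinsics, pixels), "cam_to_world" (4x4, takes a point from camera to world coordinates); the wrist camera has in their place "tool_from_camera" (4x4, takes a point from camera to tool coordinates, whose origin is the TCP and whose axes are the flange's). Camera axes: x right, y down, z forward; pixel columns grow to the right and rows downward; lengths in m; the calibration is good to about 2 mm. A picture is of the moment at which its call begins: read the wrist's pose just before it. camera_info takes no time and is no camera call.
- r.finish_job(): hands the job in, once; it reports no verdict.
The state is a dict: "time_s": time; "joint_pos": joint angles; "qd": joint speeds; "effort": joint torques, N m; "tool_pos": TCP position; "ee_rot": TCP orientation; "wrist_force": force on the tool from outside, world axes, zero at the start; "wrist_torque": the same for the moment, N m; "opening": finger opening in m.
Only numpy, scipy, OpenCV 4.12 (cv2) and the standard library are available. Lean on these libraries where they do the work, as an engineer would, in place of code of your own. Each camera call takes 0.05 s, during which the arm holds its last target. There are 200 camera calls.

### The job

The carrier should hold three matching clock weights, but one of the three standing in it is a longer, slimmer stray. Hang the stray by its eye on a hook of the rack that has nothing else on it, and lift the weight that matches the set off its hook and stand it in the bay where the stray was, lowering it right down to the floor of the bay before letting go. Leave the other weights in their places, and do not push the things lying about or bump the funnel stand and the carriage clock.

Things in the scene. Friction and masses are not known exactly. Their poses are not given: they have to be found in the camera images.
- rack: Weight rack, fixed: dark wooden foot (125 x 335 x 16 mm), two posts and a rail 62 mm behind (+x of) the origin, top at 242 mm, carrying four steel hooks that point to the rack's own -x (towards the robot). Origin: on the table directly below the line of the hook seats, midway along; y runs along the row.
- rack_hook0 (a point): Seat of hook 0 (0 to 3 along the rack's +y, 82 mm apart): on the axis of the 6 mm rod, 235 mm above the table. The rod comes nearly level along the rack's x from the rail; from 7 mm in front of the seat it turns up to a tip 18 mm in front, its top 12 mm above the seat. To pass an eye over the tip, lift the weight 13 to 24 mm above its hanging height (18 is midway).
- rack_hook1 (a point): Seat of hook 1 (0 to 3 along the rack's +y, 82 mm apart): on the axis of the 6 mm rod, 235 mm above the table. The rod comes nearly level along the rack's x from the rail; from 7 mm in front of the seat it turns up to a tip 18 mm in front, its top 12 mm above the seat. To pass an eye over the tip, lift the weight 13 to 24 mm above its hanging height (18 is midway).
- rack_hook2 (a point): Seat of hook 2 (0 to 3 along the rack's +y, 82 mm apart): on the axis of the 6 mm rod, 235 mm above the table. The rod comes nearly level along the rack's x from the rail; from 7 mm in front of the seat it turns up to a tip 18 mm in front, its top 12 mm above the seat. To pass an eye over the tip, lift the weight 13 to 24 mm above its hanging height (18 is midway).
- rack_hook3 (a point): Seat of hook 3 (0 to 3 along the rack's +y, 82 mm apart): on the axis of the 6 mm rod, 235 mm above the table. The rod comes nearly level along the rack's x from the rail; from 7 mm in front of the seat it turns up to a tip 18 mm in front, its top 12 mm above the seat. To pass an eye over the tip, lift the weight 13 to 24 mm above its hanging height (18 is midway).
- carrier: Weight carrier, fixed: open wooden box 66 x 186 x 62 mm with 6 mm walls and felted floor 6 mm above the table, split by two partitions into three square bays of 54 x 54 mm in a row along its own y: one at the middle, the others 60 mm to either side. The walls rise 56 mm above the bay floors. Origin: centre of its underside.
- match_weight: Brass clock weight matching the two in the carrier, on a rack hook at first: cylinder 40 mm in diameter, 100 mm long, 0.3 to 0.55 kg, flat ends, with a closed 5 mm wire eye 38 mm high on top. Origin: centre of its underside; z up. The eye lies in its own y-z plane (the hook passes along its x), 34 mm wide outside, 24 inside, narrowing from 20 mm up to a peak whose inside is 33 mm above the top.
- match_weight_eye (a point): Point in the eye of match_weight, on its axis 100+29.7 mm above its underside: where the axis of the hook rod lies when the weight hangs on a hook.
- stray_weight: Brass clock weight that is the stray, in a bay of the carrier at the start: cylinder 36 mm in diameter, 125 mm long, 0.3 to 0.55 kg, flat ends, with a closed 5 mm wire eye 38 mm high on top. Origin: centre of its underside; z up. The eye lies in its own y-z plane (the hook passes along its x), 34 mm wide outside, 24 inside, narrowing from 20 mm up to a peak whose inside is 33 mm above the top.
- stray_weight_eye (a point): Point in the eye of stray_weight, on its axis 125+29.7 mm above its underside: where the axis of the hook rod lies when the weight hangs on a hook.
- set_weight_a: Brass clock weight of the set, in a bay of the carrier; stays there: cylinder 40 mm in diameter, 100 mm long, 0.3 to 0.55 kg, flat ends, with a closed 5 mm wire eye 38 mm high on top. Origin: centre of its underside; z up. The eye lies in its own y-z plane (the hook passes along its x), 34 mm wide outside, 24 inside, narrowing from 20 mm up to a peak whose inside is 33 mm above the top.
- set_weight_b: Brass clock weight of the set, in another bay; stays there: cylinder 40 mm in diameter, 100 mm long, 0.3 to 0.55 kg, flat ends, with a closed 5 mm wire eye 38 mm high on top. Origin: centre of its underside; z up. The eye lies in its own y-z plane (the hook passes along its x), 34 mm wide outside, 24 inside, narrowing from 20 mm up to a peak whose inside is 33 mm above the top.
- hung_long: Brass clock weight hanging on a rack hook; stays there: cylinder 36 mm in diameter, 125 mm long, 0.3 to 0.55 kg, flat ends, with a closed 5 mm wire eye 38 mm high on top. Origin: centre of its underside; z up. The eye lies in its own y-z plane (the hook passes along its x), 34 mm wide outside, 24 inside, narrowing from 20 mm up to a peak whose inside is 33 mm above the top.
- hung_long_eye (a point): Point in the eye of hung_long, on its axis 125+29.7 mm above its underside: where the axis of the hook rod lies when the weight hangs on a hook.
- hung_stout: Brass clock weight hanging on a rack hook; stays there: cylinder 46 mm in diameter, 75 mm long, 0.3 to 0.55 kg, flat ends, with a closed 5 mm wire eye 38 mm high on top. Origin: centre of its underside; z up. The eye lies in its own y-z plane (the hook passes along its x), 34 mm wide outside, 24 inside, narrowing from 20 mm up to a peak whose inside is 33 mm above the top.
- hung_stout_eye (a point): Point in the eye of hung_stout, on its axis 75+29.7 mm above its underside: where the axis of the hook rod lies when the weight hangs on a hook.
- ratchet_wheel: Brass ratchet wheel 72 mm across, 13 mm high at its hub, lying on the rack's foot. Origin: centre of its underside. Bystander.
- bell: Pewter bell standing on its mouth, 72 mm in diameter, 75 mm high with its loop. Origin: centre of its underside. Bystander.
- watch_case: Amber bakelite watch case lying flat, 60 mm across (66 with its crown), 16 mm high. Origin: centre of its underside. Bystander.
- clock_key: Steel clock key lying flat along its x, 100 mm long, 44 mm wide at the bow, 12 mm high. Origin: on the table, midway along its length. Bystander.
- carriage_clock: Brass and glass carriage clock, fixed, 70 x 82 mm and 131 mm high with its handle. Origin: centre of its underside. Bystander.
- funnel_stand: Copper funnel in a ring above a glass jar, fixed: wooden foot 130 x 105 mm, funnel mouth 100 mm across at 185 mm over the origin, steel post 57 mm to its own +x, 202 mm high. Origin: under the funnel's axis. Bystander.

How it is judged:
On the way:
1. the matching weight is lowered into a bay of the carrier, to within 10 mm of its floor, while still held by the gripper (x of match_weight in the frame of carrier between -0.015 and 0.015 m and y of match_weight in the frame of carrier between -0.08 and 0.08 m and z of match_weight in the frame of carrier below 0.016 m and angle between match_weight's own z axis and vertical below 0.12 rad and contact force between the fingers and match_weight above 1 N), for 0.1 s.
At the end, for the whole second after the job is handed in: Three 40 mm weights upright (0.12 rad) in the bays, within 4 mm of the floor. Stray hanging freely on a hook of its own (eye within 8 mm of seat height, 0.2 rad); the other two hung weights within 30 mm, all under 0.04 m/s. Wheel, bell, watch case and key within 20 mm of their starts (x of match_weight in the frame of carrier between -0.015 and 0.015 m and y of match_weight in the frame of carrier between -0.08 and 0.08 m and z of each of match_weight, set_weight_a, set_weight_b in the frame of carrier below 0.01 m and angle between each of match_weight, set_weight_a, set_weight_b's own z axis and vertical below 0.12 rad and x of set_weight_a in the frame of carrier between -0.015 and 0.015 m and y of set_weight_a in the frame of carrier between -0.08 and 0.08 m and x of set_weight_b in the frame of carrier between -0.015 and 0.015 m and y of set_weight_b in the frame of carrier between -0.08 and 0.08 m and z of stray_weight_eye in the frame of rack between 0.229 and 0.243 m and x of stray_weight_eye in the frame of rack between -0.018 and 0.045 m and contact force between each of stray_weight, hung_long, hung_stout and rack above 1.5 N and angle between each of stray_weight, hung_long, hung_stout's own z axis and vertical below 0.2 rad and z of hung_long_eye in the frame of rack between 0.229 and 0.243 m and x of hung_long_eye in the frame of rack between -0.018 and 0.045 m and z of hung_stout_eye in the frame of rack between 0.229 and 0.243 m and x of hung_stout_eye in the frame of rack between -0.018 and 0.045 m and horizontal distance between stray_weight_eye and hung_long_eye above 0.05 m and horizontal distance between stray_weight_eye and hung_stout_eye above 0.05 m and distance of each of hung_long, hung_stout, set_weight_a, set_weight_b from where it was at the start of the episode below 0.03 m and distance of each of ratchet_wheel, bell, watch_case, clock_key from where it was at the start of the episode below 0.02 m and linear speed of each of match_weight, stray_weight, hung_long, hung_stout below 0.04 m/s); the robot touches nothing.
It fails at once if the ratchet wheel, bell, watch case or key is pushed more than 20 mm (distance of any of ratchet_wheel, bell, watch_case, clock_key from where it was at the start of the episode above 0.02 m).
It fails at once if a hanging weight that should stay is knocked more than 50 mm from its place (distance of any of hung_long, hung_stout from where it was at the start of the episode above 0.05 m).
It fails at once if a weight of the set is moved more than 50 mm from its place (distance of any of set_weight_a, set_weight_b from where it was at the start of the episode above 0.05 m).
It fails at once if the funnel stand or the carriage clock is bumped (more than 3 N) (contact force between anything else and funnel_stand above 3 N or contact force between anything else and carriage_clock above 3 N).
It also fails if it takes over 58 s, if anything falls off the work surface, if the arm or the gripper's body presses on something with over 40 N, if the wrist force passes 120 N, or if a joint passes its speed limit or range.

## Working session

There is one attempt and no reset: what is moved stays moved. The work goes in short steps, Python scripts to look and compute and a tool call to move; the robot and the scene stay as the last step left them, time stands still between calls to the robot, and variables do not carry over. Pictures are saved under pics/ and viewed, about 8 in all and at most 12, crops included, and the job is handed in when it is done.

Besides the shell and the picture viewer there is one more tool, called after ">>>" by a JSON object that holds its "op" and its "data", one argument or row to a line. play_rows: Moves the arm, as the interface text tells. Its arguments: {"type":"object","properties":{"targets":{"type":"array","items":{"type":"array"}},"force":{"type":"number"}},"required":["targets"]}

```bash
mkdir -p pics
python3 - <<'E'
from plant import r
import cv2,numpy as np
for n in("side","top"):
    i=r.camera_info(n);print(n,np.round(i["intrinsics"],1).tolist(),np.round(i["cam_to_world"],4).tolist())
    im=r.camera(n);cv2.imwrite(f"pics/{n}0.png",im[:,:,::-1])
print(r.sense()); print(r.camera_info("wrist"))
E
```

```text
side [[487.0, 0.0, 261.3], [0.0, 487.0, 198.0], [0.0, 0.0, 1.0]] [[-0.9857, -0.1171, 0.1214, 0.3843], [-0.1687, 0.6917, -0.7022, 1.0009], [-0.0017, -0.7126, -0.7016, 1.147], [0.0, 0.0, 0.0, 1.0]]
top [[429.1, 0.0, 258.7], [0.0, 429.1, 191.3], [0.0, 0.0, 1.0]] [[-0.0222, -0.9946, 0.1014, 0.4206], [-0.9997, 0.0225, 0.0011, 0.0192], [-0.0034, -0.1013, -0.9948, 1.2109], [0.0, 0.0, 0.0, 1.0]]
{'time_s': 0.1, 'joint_pos': array([-1.50027733e+00,  3.81150251e-01,  1.29814677e+00, -2.25482391e-05,
        1.46358829e+00, -2.15313166e-01]), 'qd': array([ 0.00023912, -0.00192303, -0.00124646,  0.00096204, -0.00024316,
       -0.00027954]), 'effort': array([ 2.98087805e-03, -4.49222338e+01, -2.31656295e+01, -1.91493746e-04,
        3.62409941e-03, -2.56881066e-05]), 'tool_pos': array([ 0.15504433, -0.52745014,  0.24477477]), 'ee_rot': array([ 9.89804488e-01,  1.42431241e-01,  3.55721035e-05, -6.45445069e-04]), 'wrist_force': array([ 0.43213435, -1.01275683,  0.6447016 ]), 'wrist_torque': array([0.00241377, 0.04018519, 0.01535322]), 'opening': 0.08530371700420429}
{'intrinsics': array([[303.53322977,   0.        , 257.36601606],
       [  0.        , 303.53322977, 186.31801144],
       [  0.        ,   0.        ,   1.        ]]), 'tool_from_camera': array([[-4.66383048e-04, -9.59033500e-01, -2.83292303e-01,
         7.06025854e-02],
       [ 9.99999865e-01, -3.81878419e-04, -3.53517504e-04,
         1.39103654e-03],
       [ 2.30851913e-04, -2.83292429e-01,  9.59033548e-01,
        -1.27442830e-01],
       [ 0.00000000e+00,  0.00000000e+00,  0.00000000e+00,
         1.00000000e+00]])}
```

View pics/side0.png

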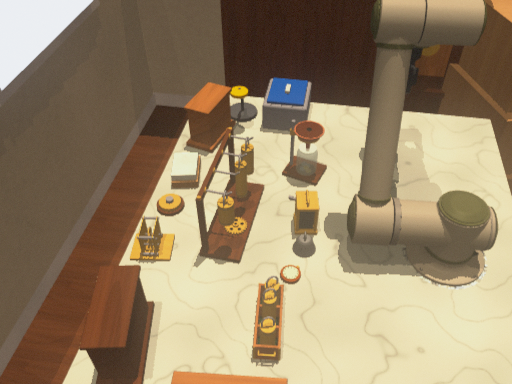

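View pics/top0.png

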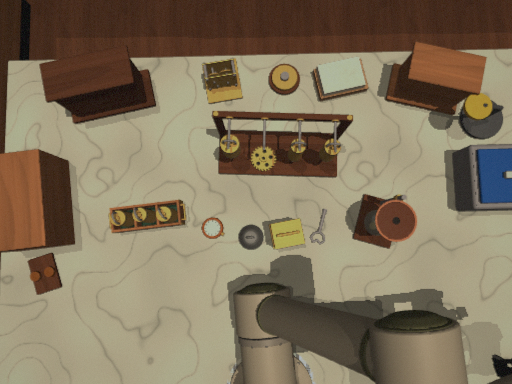

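The side picture shows the rack at about (232,190), the carrier at (268,325) and the clock at (306,213). The top picture shows hook 2, at (264,125), empty and the ratchet wheel under it. The weights hang at x = 229, 299 and 333, and the carrier is at (148,216). Next I'll enlarge the rack and carrier in both views.

Run:
```python
import cv2,numpy as np
s=cv2.imread("pics/side0.png");t=cv2.imread("pics/top0.png")
R=lambda im,x0,y0,w,h,W,H:cv2.resize(im[y0:y0+h,x0:x0+w],(W,H),interpolation=cv2.INTER_CUBIC)
c=np.zeros((600,800,3),np.uint8)
c[:300,:450]=R(t,210,100,150,100,450,300)       # 3x
c[300:,:400]=R(t,100,190,100,60,400,240).copy() if 0 else cv2.copyMakeBorder(R(t,100,190,100,60,400,240),0,60,0,0,cv2.BORDER_CONSTANT)
c[:300,450:800]=cv2.copyMakeBorder(R(s,190,130,87,75,348,300),0,0,0,2,cv2.BORDER_CONSTANT)
c[300:,450:800]=cv2.copyMakeBorder(R(s,235,270,87,75,348,300),0,0,0,2,cv2.BORDER_CONSTANT)
cv2.imwrite("pics/crop1.png",c)
```

```text
(no output)
```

View pics/crop1.png

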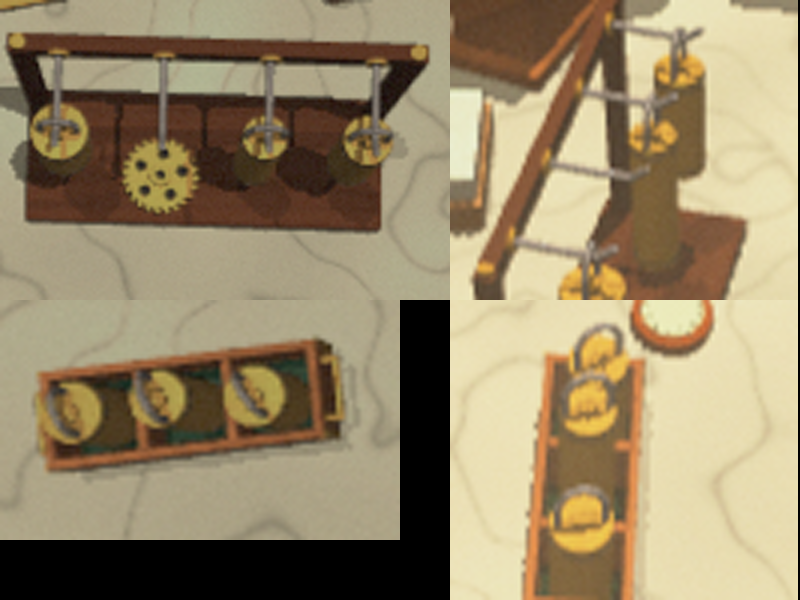

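The magnified crops settle which weight is which. The slim stray stands in the middle bay, top crop (158,398). The match, 40 mm and 100 mm long, hangs on hook 0 (rightmost in top). The long weight is on hook 1 and the stout one on hook 3. Hook 2 is free.

```bash
cat > h.py <<'E'
import numpy as np,cv2
from plant import r
from scipy.spatial.transform import Rotation as Ro
def ray(n,uv,pose=None):
    i=r.camera_info(n)
    T=i["cam_to_world"] if n!="wrist" else pose@i["tool_from_camera"]
    d=T[:3,:3]@np.linalg.solve(i["intrinsics"],[uv[0],uv[1],1.]); return T[:3,3],d
def onz(n,uv,z,pose=None):
    o,d=ray(n,uv,pose); return o+d*(z-o[2])/d[2]
def pose():
    s=r.sense();T=np.eye(4);T[:3,:3]=Ro.from_quat(s["ee_rot"]).as_matrix();T[:3,3]=s["tool_pos"];return T
def proj(n,p,pose=None):
    i=r.camera_info(n);T=i["cam_to_world"] if n!="wrist" else pose@i["tool_from_camera"]
    c=T[:3,:3].T@(np.array(p)-T[:3,3]);c=i["intrinsics"]@c;return c[:2]/c[2]
E
python3 - <<'E'
from h import *
np.set_printoptions(precision=4,suppress=True)
print("rail ends",[onz("top",p,.242) for p in[(215.7,113.7),(350,117.3)]])
h=np.array([onz("top",p,.236)[:2] for p in[(335.7,122),(300,120.7),(264.7,119),(229.3,119)]]);print("rod roots",h)
print("rod2 tip",onz("top",(264,148),.245))
y=(h[3]-h[0])/np.linalg.norm(h[3]-h[0]);print("yaw",np.arctan2(-y[0],y[1]))
P=[(109.5,208.25),(179,200),(183,224.25),(112.5,232.5)]
c=np.array([onz("top",p,.062)[:2] for p in P]);print("carrier",c,c.mean(0)); d=c[0]-c[1]+c[3]-c[2];print("yaw",np.arctan2(-d[0],d[1]))
S=lambda p:(p[0]/4+190-450/4,p[1]/4+130); S2=lambda p:(p[0]/4+235-450/4,(p[1]-300)/4+270)
for n,p,z in[("w0",(680,70),.205),("w1",(652,137),.205),("hook2end side",(640,173),.24),("roots0",(607,20),.236),("root1",(582,88),.236),("root2",(545,160),.236),("root3",(510,236),.236)]: print(n,onz("side",S(p),z))
for n,p,z in[("a",(598,355),.106),("stray",(590,405),.131),("b",(582,522),.106)]: print(n,onz("side",S2(p),z))
for n,p,z in[("a",(252,395),.106),("stray",(158,398),.131),("b",(70,412),.106)]: print(n,onz("top",(p[0]/4+100,(p[1]-300)/4+190),z))
E
```

```text
rail ends [array([0.7019, 0.1158, 0.242 ]), array([ 0.6862, -0.1941,  0.242 ])]
rod roots [[ 0.6775 -0.1618]
 [ 0.6825 -0.0791]
 [ 0.6884  0.0027]
 [ 0.6903  0.085 ]]
rod2 tip [0.6182 0.0061 0.245 ]
yaw -0.05197208137709284
carrier [[0.501  0.4219]
 [0.519  0.2352]
 [0.4538 0.2248]
 [0.436  0.413 ]] [0.4774 0.3237]
yaw 0.09512701635854283
w0 [ 0.6268 -0.1536  0.205 ]
w1 [ 0.6324 -0.0724  0.205 ]
hook2end side [0.6238 0.0068 0.24  ]
roots0 [ 0.6857 -0.1664  0.236 ]
root1 [ 0.6862 -0.0828  0.236 ]
root2 [0.694  0.0001 0.236 ]
root3 [0.6989 0.0802 0.236 ]
a [0.484  0.2657 0.106 ]
stray [0.4808 0.321  0.131 ]
b [0.4749 0.3874 0.106 ]
a [0.4806 0.2683 0.106 ]
stray [0.4787 0.3219 0.131 ]
b [0.4723 0.3855 0.106 ]
```

>>> {"op": "play_rows", "data": {
  "targets": [
    [1,[0,0,60],[0,0,0]],
    [1,[10,10,55],[0,0,0]],
    [1,[45,43,0],[0,0,0]],
    [1,[45,43,0],[0,0,0]],
    [1,[42,45,0],[0,0,0]]
  ]
}}

```text
time_s: 0.72
tool_pos: [0.2981, -0.3851, 0.36]
ee_rot: [0.99, 0.142, -0.0, -0.0]
wrist_force: [1.0, -0.5, 0.1]
opening: 0.0852
```

>>> {"op": "play_rows", "data": {
  "targets": [
    [1,[40,48,0],[0,0,0]],
    [1,[35,50,0],[0,0,0]],
    [1,[28,55,0],[0,0,0]],
    [1,[20,58,0],[0,0,0]],
    [1,[10,60,0],[0,0,0]]
  ]
}}

```text
time_s: 1.35
tool_pos: [0.4305, -0.1137, 0.3599]
ee_rot: [0.99, 0.142, -0.0, -0.0]
wrist_force: [2.0, -0.3, -0.7]
opening: 0.085
```

>>> {"op": "play_rows", "data": {
  "targets": [
    [1,[10,61,0],[0,0,0]],
    [1,[10,61,0],[0,0,0]],
    [1,[10,61,0],[0,0,0]],
    [1,[10,61,0],[0,0,0]],
    [1,[5,61,0],[0,0,0]]
  ]
}}

```text
time_s: 1.98
tool_pos: [0.475, 0.1914, 0.36]
ee_rot: [0.99, 0.142, -0.0, 0.0]
wrist_force: [0.7, 0.0, 0.0]
opening: 0.0851
```

>>> {"op": "play_rows", "data": {
  "targets": [
    [1,[3,61,-20],[0,0,0]],
    [1,[2,60,-20],[0,0,0]],
    [1,[0,9,-10],[0,0,0]],
    [1,[0,0,0],[0,0,0]]
  ]
}}

```text
time_s: 2.48
tool_pos: [0.4797, 0.3168, 0.3102]
ee_rot: [0.99, 0.143, -0.001, 0.0]
wrist_force: [0.6, -0.1, 0.9]
opening: 0.0854
```

Run:
```python
from h import *
np.save("p1.npy",pose())
im=r.camera("wrist")[:,:,::-1].copy();cv2.imwrite("pics/w1raw.png",im)
P=np.load("p1.npy");print(P)
print(proj("wrist",[.479,.3215,.131],P))
cv2.imwrite("pics/w1.png",cv2.resize(im,(800,600),interpolation=cv2.INTER_CUBIC))
```

```text
[[ 9.59222451e-01  2.82645792e-01 -1.90939194e-03  4.79707074e-01]
 [ 2.82644113e-01 -9.59224211e-01 -1.10398801e-03  3.16815069e-01]
 [-2.14357254e-03  5.19291693e-04 -9.99997568e-01  3.10196753e-01]
 [ 0.00000000e+00  0.00000000e+00  0.00000000e+00  1.00000000e+00]]
[251.49109568 166.83508883]
```

View pics/w1.png

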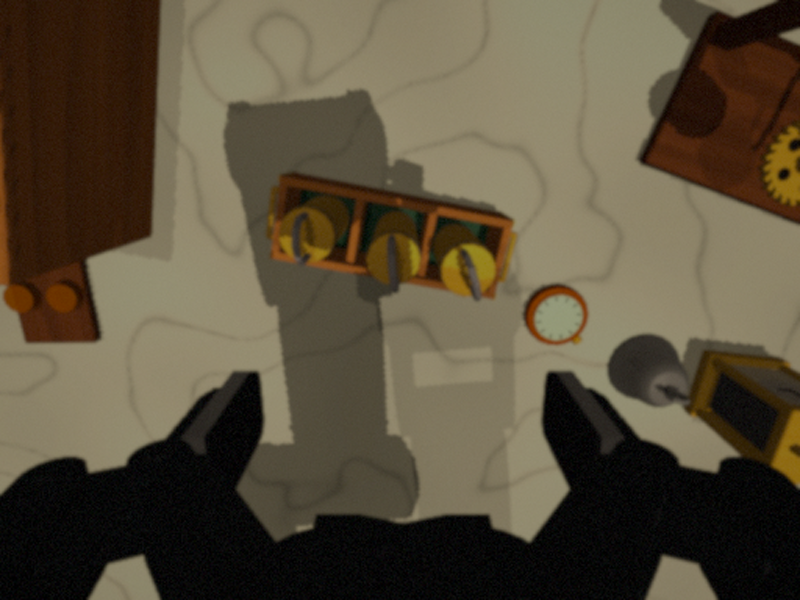

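The stray's top is at display (393,258), within about 2 mm of my estimate. Its eye shows nearly edge-on along the image vertical. I'll put the camera straight above it to read the eye's yaw.

>>> {"op": "play_rows", "data": {
  "targets": [
    [1,[-34,-10,-25],[0,0,0]],
    [1,[-33,-10,-25],[0,0,0]],
    [1,[0,0,0],[0,0,0]]
  ]
}}

```text
time_s: 2.9
tool_pos: [0.4109, 0.2949, 0.2608]
ee_rot: [0.99, 0.142, -0.001, 0.0]
wrist_force: [0.2, -0.1, 0.6]
opening: 0.0854
```

Run:
```python
from h import *
P=pose();np.save("p2.npy",P)
im=r.camera("wrist")[:,:,::-1].copy();cv2.imwrite("pics/w2raw.png",im)
print(r.sense()["joint_pos"].round(3),P[:3,3]); print(proj("wrist",[.479,.3215,.131],P))
u,v=proj("wrist",[.479,.3215,.131],P).astype(int)
print(u,v); cv2.imwrite("pics/w2.png",cv2.resize(im[v-75:v+75,u-100:u+100],(800,600),interpolation=cv2.INTER_CUBIC))
```

```text
[ 0.388  0.294  1.38  -0.     1.467  1.675] [0.41092835 0.29491147 0.26079661]
[247.70258748  93.38052817]
247 93
```

View pics/w2.png

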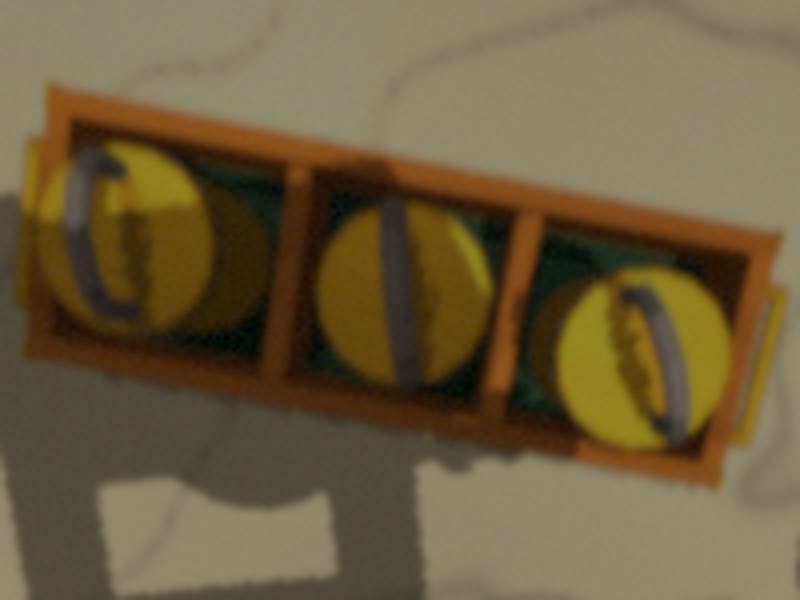

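The camera is now directly over the stray. Its disc is centred at crop (403,293), and its eye runs from (392,200) to (409,385).

Run:
```python
from h import *
P=np.load("p2.npy")
f=lambda p,z:onz("wrist",(247-100+p[0]/4,93-75+p[1]/4),z,P)
print("centre",f((403,293),.131), "edges", f((317,293),.131),f((491,293),.131))
a,b=f((392,200),.15),f((409,385),.15);d=a-b;print(a,b,"eye angle deg",np.degrees(np.arctan2(d[1],d[0])),"mid",(a+b)/2,np.linalg.norm(d))
c=np.array([f(p,.062)[:2] for p in[(52,88),(782,237),(717,487),(25,355)]]);print("carrier",c.mean(0)); e=c[0]-c[1]+c[3]-c[2];print(np.degrees(np.arctan2(-e[0],e[1])))
```

```text
centre [0.48059556 0.32190984 0.131     ] edges [0.47573026 0.33859078 0.131     ] [0.48557417 0.30484043 0.131     ]
[0.49560154 0.32763943 0.15      ] [0.46468102 0.3156385  0.15      ] eye angle deg 21.212329431318825 mid [0.48014128 0.32163897 0.15      ] 0.03316777456981595
carrier [0.47977312 0.32491481]
5.571971654695848
```

>>> {"op": "play_rows", "data": {
  "targets": [
    [1,[14,5,0],[0,0,0.1838]],
    [1,[14,5,0],[0,0,0.1838]],
    [1,[14,6,0],[0,0,0.1838]],
    [1,[14,6,0],[0,0,0.1838]],
    [1,[13.5,5,0],[0,0,0.1838]]
  ]
}}

```text
time_s: 3.58
tool_pos: [0.4847, 0.3236, 0.2627]
ee_rot: [0.823, 0.568, 0.002, 0.0]
wrist_force: [-0.3, -0.0, -0.5]
opening: 0.0855
```

>>> {"op": "play_rows", "data": {
  "targets": [
    [1,[0,0,-8],[0,0,0.1838]],
    [1,[0,0,-8],[0,0,0.1838]],
    [1,[0,0,-8],[0,0,0.1838]],
    [1,[0,0,-8],[0,0,0.1838]],
    [1,[0,0,0],[0,0,0]]
  ]
}}

```text
time_s: 4.2
tool_pos: [0.4838, 0.3234, 0.2299]
ee_rot: [0.567, 0.824, 0.001, 0.0]
wrist_force: [0.5, 0.9, -1.1]
opening: 0.0856
```

Run:
```python
from h import *
P=pose();print(P.round(4),r.sense()["joint_pos"].round(3), "jaw deg",np.degrees(np.arctan2(P[1,1],P[0,1])))
```

```text
[[-3.581e-01  9.337e-01  1.500e-03  4.838e-01]
 [ 9.337e-01  3.581e-01  5.000e-04  3.234e-01]
 [-1.000e-04  1.600e-03 -1.000e+00  2.299e-01]
 [ 0.000e+00  0.000e+00  0.000e+00  1.000e+00]] [ 0.386  0.447  1.234 -0.     1.459  0.02 ] jaw deg 20.981622544622297
```

>>> {"op": "play_rows", "data": {
  "targets": [
    [1,[-3,-1.5,-30],[0,0,0]],
    [1,[0,0,-40],[0,0,0]],
    [1,[0,0,-41],[0,0,0]],
    [0.75,[0,0,0],[0,0,0]]
  ],
  "force": 60
}}

```text
time_s: 4.7
tool_pos: [0.4795, 0.3218, 0.1169]
ee_rot: [0.567, 0.824, -0.002, -0.001]
wrist_force: [0.5, -0.1, -0.4]
opening: 0.07
```

>>> {"op": "play_rows", "data": {
  "targets": [
    [0.2,[0,0,0],[0,0,0]],
    [0.2,[0,0,0],[0,0,0]],
    [0.2,[0,0,0],[0,0,0]],
    [0.2,[0,0,0],[0,0,0]],
    [0.2,[0,0,0],[0,0,0]]
  ],
  "force": 60
}}

```text
time_s: 5.32
tool_pos: [0.4806, 0.3228, 0.1206]
ee_rot: [0.566, 0.825, 0.002, 0.001]
wrist_force: [0.0, -1.4, 5.6]
opening: 0.0342
```

>>> {"op": "play_rows", "data": {
  "targets": [
    [0.2,[0,0,5],[0,0,0]],
    [0.2,[0,0,15],[0,0,0]],
    [0.2,[0,0,0],[0,0,0]]
  ]
}}

```text
time_s: 5.7
tool_pos: [0.48, 0.3227, 0.1397]
ee_rot: [0.565, 0.825, 0.001, 0.001]
wrist_force: [0.3, 1.4, -4.3]
opening: 0.0342
```

Run:
```python
from h import *
s=r.sense();print(s["wrist_force"],s["wrist_torque"],s["opening"],s["tool_pos"])
im=r.camera("wrist")[:,:,::-1];s2=r.camera("side")[:,:,::-1]
c=np.zeros((480,800,3),np.uint8);c[:,:400]=cv2.resize(im[190:384,150:312],(400,480));c[:,400:]=cv2.resize(s2[260:356,230:310],(400,480),interpolation=cv2.INTER_CUBIC);cv2.imwrite("pics/g1.png",c)
```

```text
[ 0.25270757  1.3978767  -4.31419236] [0.0215243  0.03280877 0.02592511] 0.0342206742222565 [0.48001936 0.32267701 0.13970983]
```

View pics/g1.png

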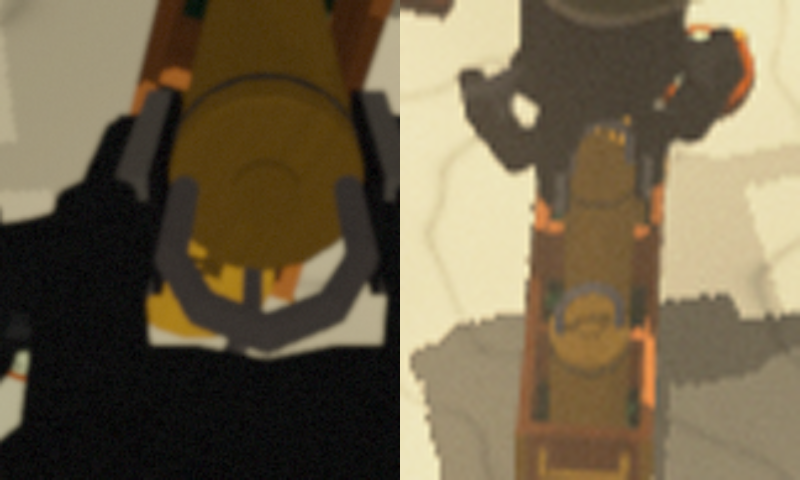

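Wrist view: the pads hold the stray's cylinder, with the eye in line with the jaws. The side view shows it lifting. The wrist force is about 4.3 N. Next I lift it clear and carry it to the front of hook 2.

>>> {"op": "play_rows", "data": {
  "targets": [
    [0.2,[0,0,40],[0,0,0]],
    [0.2,[0,0,60],[0,0,0]],
    [0.2,[6,-10,30],[0,0,0.08]],
    [0.2,[13,-40,0],[0,0,0.165]],
    [0.2,[13,-44,0],[0,0,0.165]]
  ]
}}

```text
time_s: 6.42
tool_pos: [0.5114, 0.2276, 0.2678]
ee_rot: [0.382, 0.924, -0.0, -0.0]
wrist_force: [0.5, 0.1, -4.9]
opening: 0.0345
```

>>> {"op": "play_rows", "data": {
  "targets": [
    [0.2,[13,-44,0],[0,0,0.165]],
    [0.2,[13,-44,0],[0,0,0.165]],
    [0.2,[13,-44,0],[0,0,0.165]],
    [0.2,[13,-44,0],[0,0,0.165]],
    [0.2,[14,-44,0],[0,0,0.085]]
  ]
}}

```text
time_s: 7.05
tool_pos: [0.5775, 0.007, 0.2676]
ee_rot: [0.022, 1.0, 0.0, -0.001]
wrist_force: [0.5, -0.2, -4.9]
opening: 0.034
```

>>> {"op": "play_rows", "data": {
  "targets": [
    [0.2,[0,0,-20],[0,0,0]],
    [0.2,[0,0,-20],[0,0,0]],
    [0.2,[0,0,0],[0,0,0]],
    [0.2,[0,0,0],[0,0,0]]
  ]
}}

```text
time_s: 7.55
tool_pos: [0.5777, 0.0085, 0.2288]
ee_rot: [0.023, 1.0, -0.0, 0.0]
wrist_force: [0.9, 0.2, -4.5]
opening: 0.0342
```

Run:
```python
from h import *
P=pose();np.save("p3.npy",P);s=r.sense();print(P.round(4),"jaw",np.degrees(np.arctan2(P[1,1],P[0,1])),s["opening"],s["wrist_force"])
t=r.camera("top")[:,:,::-1];sd=r.camera("side")[:,:,::-1];w=r.camera("wrist")[:,:,::-1]
cv2.imwrite("pics/t3raw.png",t);cv2.imwrite("pics/s3raw.png",sd);cv2.imwrite("pics/w3raw.png",w)
c=np.zeros((600,800,3),np.uint8)
c[:300,:400]=cv2.resize(t[100:175,220:320],(400,300),interpolation=cv2.INTER_CUBIC)
c[:300,400:]=cv2.resize(sd[140:215,190:290],(400,300),interpolation=cv2.INTER_CUBIC)
c[300:,:400]=cv2.resize(w,(400,300))
c[300:,400:]=cv2.resize(w[120:345,107:407],(400,300))
cv2.imwrite("pics/c3.png",c)
```

```text
[[-9.989e-01  4.650e-02  8.000e-04  5.777e-01]
 [ 4.650e-02  9.989e-01 -2.000e-04  8.500e-03]
 [-8.000e-04 -1.000e-04 -1.000e+00  2.288e-01]
 [ 0.000e+00  0.000e+00  0.000e+00  1.000e+00]] jaw 87.33704613015594 0.03423229061902189 [ 0.91660978  0.19388963 -4.45234368]
```

View pics/c3.png

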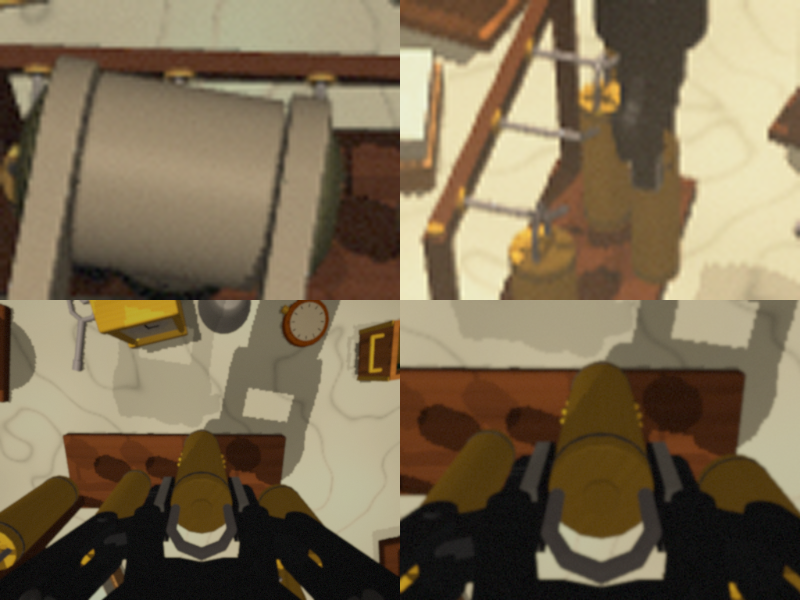

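Wrist view: the eye is square to the jaws. The hook 2 tip shows in the side crop at (597,130), which fits the estimated seat at about (0.638, 0.0055). I'll lower to mid-lift, slide over the tip, then look.

>>> {"op": "play_rows", "data": {
  "targets": [
    [0.2,[0,0,-16],[0,0,0]],
    [0.2,[0,0,0],[0,0,0]],
    [0.2,[16,-0.8,0],[0,0,0]],
    [0.2,[16,-0.8,0],[0,0,0]],
    [0.2,[0,0,0],[0,0,0]]
  ]
}}

```text
time_s: 8.32
tool_pos: [0.6101, 0.0067, 0.2126]
ee_rot: [0.023, 1.0, -0.0, 0.001]
wrist_force: [-0.6, -0.1, -4.6]
opening: 0.0343
```

>>> {"op": "play_rows", "data": {
  "targets": [
    [0.2,[12,-0.6,0],[0,0,0]],
    [0.2,[12,-0.6,0],[0,0,0]],
    [0.2,[8,-0.4,0],[0,0,0]],
    [0.2,[0,0,0],[0,0,0]],
    [0.2,[0,0,0],[0,0,0]]
  ]
}}

```text
time_s: 8.95
tool_pos: [0.641, 0.0053, 0.2122]
ee_rot: [0.023, 1.0, 0.0, -0.0]
wrist_force: [-0.1, -0.5, -4.9]
opening: 0.034
```

Run:
```python
from h import *
s=r.sense();print(s["tool_pos"],s["wrist_force"],s["wrist_torque"],s["opening"])
```

```text
[0.64103359 0.00528575 0.21223997] [-0.08292773 -0.49658044 -4.88119994] [-0.03974204  0.02446678  0.01703759] 0.03398442866046634
```

No contact on the way over the tip. Now I lower 18 mm slowly and watch whether the load comes off.

>>> {"op": "play_rows", "data": {
  "targets": [
    [0.2,[0,0,-6],[0,0,0]],
    [0.2,[0,0,-6],[0,0,0]],
    [0.2,[0,0,-4],[0,0,0]],
    [0.2,[0,0,0],[0,0,0]]
  ]
}}

```text
time_s: 9.45
tool_pos: [0.6413, 0.0052, 0.1957]
ee_rot: [0.023, 1.0, 0.0, -0.0]
wrist_force: [0.6, 0.2, -4.5]
opening: 0.034
```

>>> {"op": "play_rows", "data": {
  "targets": [
    [0.2,[0,0,-1.5],[0,0,0]],
    [0.2,[0,0,0],[0,0,0]],
    [0.2,[0,0,0],[0,0,0]]
  ]
}}

```text
time_s: 9.82
tool_pos: [0.6415, 0.0052, 0.1949]
ee_rot: [0.023, 1.0, -0.0, 0.0]
wrist_force: [-0.6, -0.6, -3.2]
opening: 0.0341
```

>>> {"op": "play_rows", "data": {
  "targets": [
    [0.2,[0,0,-1],[0,0,0]],
    [0.2,[0,0,-1],[0,0,0]],
    [0.2,[0,0,0],[0,0,0]],
    [0.2,[0,0,0],[0,0,0]]
  ]
}}

```text
time_s: 10.32
tool_pos: [0.6419, 0.0051, 0.1943]
ee_rot: [0.023, 1.0, -0.0, 0.002]
wrist_force: [-1.3, 1.2, 6.7]
opening: 0.0344
```

The hook carries the stray: the force reversed to +6.7 N. I'll ease up 1 mm, open partway and look.

>>> {"op": "play_rows", "data": {
  "targets": [
    [0.2,[0,0,1],[0,0,0]],
    [0.5,[0,0,0],[0,0,0]],
    [0.65,[0,0,0],[0,0,0]],
    [0.65,[0,0,0],[0,0,0]]
  ]
}}

```text
time_s: 10.82
tool_pos: [0.6414, 0.0052, 0.1934]
ee_rot: [0.023, 1.0, 0.0, -0.0]
wrist_force: [-0.7, -0.2, 0.4]
opening: 0.0555
```

Run:
```python
from h import *
s=r.sense();print(s["tool_pos"],s["wrist_force"],s["opening"])
w=r.camera("wrist")[:,:,::-1];sd=r.camera("side")[:,:,::-1]
c=np.zeros((400,800,3),np.uint8)
c[:,:400]=cv2.resize(w[184:384,160:360],(400,400));c[:,400:]=cv2.resize(sd[130:230,190:290],(400,400),interpolation=cv2.INTER_CUBIC)
cv2.imwrite("pics/c4.png",c)
```

```text
[0.6414256  0.00519342 0.19342237] [-0.66352267 -0.19914223  0.42615891] 0.05547485642101692
```

View pics/c4.png

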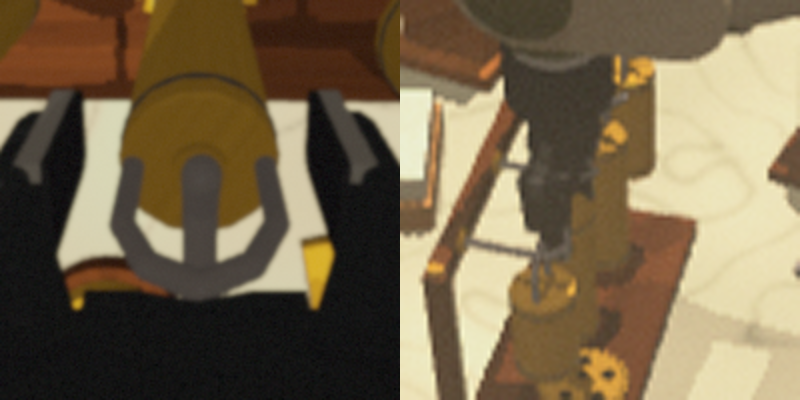

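Wrist view: the hook rod passes through the eye, which rests on it, and the fingers are clear. I'll go straight up, then over to hook 0 for a look at the match weight.

>>> {"op": "play_rows", "data": {
  "targets": [
    [0.65,[0,0,25],[0,0,0]],
    [0.65,[0,0,55],[0,0,0]],
    [0.65,[0,0,50],[0,0,0]],
    [0.65,[8,-40,0],[0,0,0]],
    [0.65,[8,-45,0],[0,0,0]]
  ]
}}

```text
time_s: 11.55
tool_pos: [0.6576, -0.0802, 0.3244]
ee_rot: [0.023, 1.0, -0.0, 0.001]
wrist_force: [0.4, -0.5, -0.6]
opening: 0.0557
```

>>> {"op": "play_rows", "data": {
  "targets": [
    [0.75,[12,-45,0],[0,0,0]],
    [0.75,[12,-32,-5],[0,0,0]],
    [0.75,[0,0,0],[0,0,0]],
    [0.75,[0,0,0],[0,0,0]]
  ]
}}

```text
time_s: 12.05
tool_pos: [0.6814, -0.1562, 0.3187]
ee_rot: [0.023, 1.0, 0.0, -0.0]
wrist_force: [0.2, -0.1, -0.5]
opening: 0.0641
```

Run:
```python
from h import *
P=pose();np.save("p5.npy",P);print(P.round(4),r.sense()["joint_pos"].round(2))
w=r.camera("wrist")[:,:,::-1];cv2.imwrite("pics/w5raw.png",w)
u,v=proj("wrist",[.629,-.158,.205],P).astype(int);print(u,v)
v=max(v,75);c=w[v-75:v+75,u-100:u+100];cv2.imwrite("pics/w5.png",cv2.resize(c,(800,600),interpolation=cv2.INTER_CUBIC));print(u,v)
for y in(0,82,164): print(proj("wrist",[.638-.052*y/1e3,.0055-.9986*y/1e3,.235],P))
```

```text
[[-9.989e-01  4.620e-02  0.000e+00  6.814e-01]
 [ 4.620e-02  9.989e-01  3.000e-04 -1.562e-01]
 [ 0.000e+00  3.000e-04 -1.000e+00  3.187e-01]
 [ 0.000e+00  0.000e+00  0.000e+00  1.000e+00]] [-0.39  0.65  0.63  0.    1.87 -1.92]
254 124
254 124
[491.69215713 130.15290294]
[372.60424131 129.51108349]
[253.33756401 128.86830061]
```

View pics/w5.png

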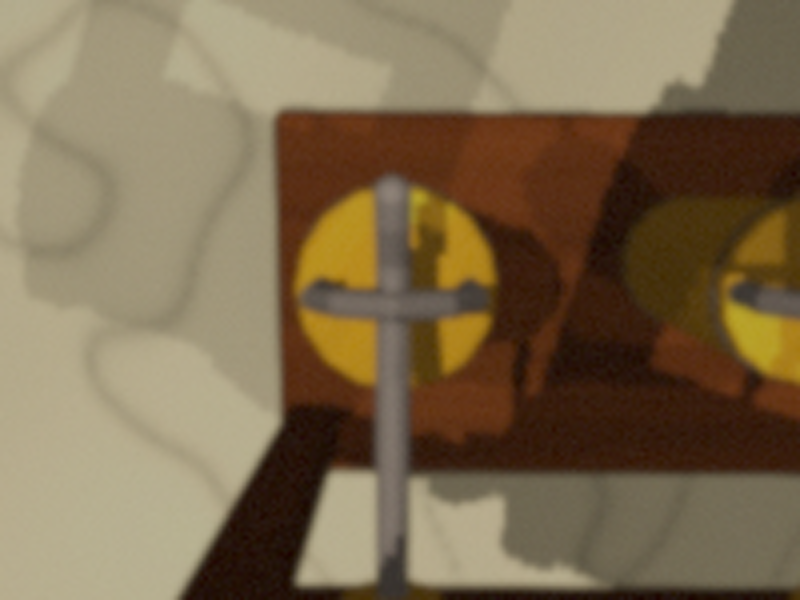

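Run:
```python
from h import *
P=np.load("p5.npy");f=lambda p,z:onz("wrist",(154+p[0]/4,49+p[1]/4),z,P)
print("match top",f((395,287),.2053),"eye mid",f((397,297),.222),"rod tip",f((392,180),.245))
a,b=f((305,298),.222),f((490,295),.222);d=b-a;print(np.degrees(np.arctan2(d[1],d[0])),np.linalg.norm(d))
```

```text
match top [ 0.62617084 -0.15892781  0.2053    ] eye mid [ 0.62673915 -0.15835649  0.222     ] rod tip [ 0.60663426 -0.15784392  0.245     ]
88.23700140814518 0.0335582570129713
```

The match hangs squarely, with its disc centred at crop (395,287), i.e. (0.6265, -0.1585). The eye is aligned with the jaws within 1°. I'll move over it and descend.

>>> {"op": "play_rows", "data": {
  "targets": [
    [0.75,[-30,-1.3,0],[0,0,0]],
    [0.75,[-25,-1,0],[0,0,0]],
    [0.75,[0,0,-40],[0,0,0]],
    [0.75,[0,0,-30],[0,0,0]],
    [0.75,[0,0,0],[0,0,0]]
  ]
}}

```text
time_s: 12.72
tool_pos: [0.6257, -0.1577, 0.2474]
ee_rot: [0.023, 1.0, 0.001, -0.002]
wrist_force: [0.6, 0.4, 0.9]
opening: 0.064
```

>>> {"op": "play_rows", "data": {
  "targets": [
    [0.75,[0,0,-30],[0,0,0]],
    [0.75,[0,0,-24],[0,0,0]],
    [0.75,[0,0,0],[0,0,0]],
    [0.75,[0,0,0],[0,0,0]]
  ]
}}

```text
time_s: 13.22
tool_pos: [0.6272, -0.1591, 0.1969]
ee_rot: [0.023, 1.0, -0.001, 0.002]
wrist_force: [0.2, 0.1, 0.1]
opening: 0.0639
```

>>> {"op": "play_rows", "data": {
  "targets": [
    [0.5,[0,0,-2],[0,0,0]],
    [0.25,[0,0,0],[0,0,0]],
    [0.25,[0,0,0],[0,0,0]],
    [0.25,[0,0,0],[0,0,0]],
    [0.25,[0,0,0],[0,0,0]]
  ],
  "force": 60
}}

```text
time_s: 13.85
tool_pos: [0.6268, -0.159, 0.1938]
ee_rot: [0.023, 1.0, -0.0, 0.001]
wrist_force: [-0.1, 2.7, 6.5]
opening: 0.0382
```

>>> {"op": "play_rows", "data": {
  "targets": [
    [0.25,[0,0,0],[0,0,0]],
    [0.25,[0,0,6],[0,0,0]],
    [0.25,[0,0,6],[0,0,0]],
    [0.25,[0,0,6],[0,0,0]],
    [0.25,[0,0,0],[0,0,0]]
  ]
}}

```text
time_s: 14.48
tool_pos: [0.6266, -0.1592, 0.2111]
ee_rot: [0.023, 1.0, -0.0, 0.0]
wrist_force: [0.6, -0.0, -4.9]
opening: 0.0381
```

Gripped and lifted 17 mm with about 4.9 N on the wrist. Now back off the hook along the rack axis.

>>> {"op": "play_rows", "data": {
  "targets": [
    [0.25,[-10,0.5,1],[0,0,0]],
    [0.25,[-14,0.7,0],[0,0,0]],
    [0.25,[-14,0.7,0],[0,0,0]],
    [0.25,[-14,0.7,0],[0,0,0]],
    [0.25,[-10,0.5,0],[0,0,0]]
  ]
}}

```text
time_s: 15.1
tool_pos: [0.5634, -0.1558, 0.2116]
ee_rot: [0.023, 1.0, 0.0, -0.0]
wrist_force: [0.9, -0.6, -5.5]
opening: 0.0383
```

Run:
```python
from h import *
s=r.sense();print(s["tool_pos"],s["wrist_force"],s["opening"],s["joint_pos"].round(2))
print("clock",onz("top",(288,234),.1),"bell",onz("top",(251,237),.05),"funnel",onz("top",(396,220),.185))
```

```text
[ 0.5633584  -0.15584083  0.21163679] [ 0.88825714 -0.64676626 -5.50606459] 0.03831285613215583 [-0.47  0.47  1.26 -0.    1.42 -2.  ]
clock [ 0.42157647 -0.05242399  0.1       ] bell [0.41580515 0.04407501 0.05      ] funnel [ 0.44897943 -0.30527324  0.185     ]
```

>>> {"op": "play_rows", "data": {
  "targets": [
    [0.25,[-10,5,30],[0,0,0]],
    [0.25,[-10,20,34],[0,0,-0.1]],
    [0.25,[-6,42,0],[0,0,-0.13]],
    [0.25,[-6,45,0],[0,0,-0.13]],
    [0.25,[-6,45,0],[0,0,-0.13]]
  ]
}}

```text
time_s: 15.72
tool_pos: [0.5257, 0.0023, 0.2757]
ee_rot: [0.267, 0.964, 0.0, 0.0]
wrist_force: [0.1, 0.9, -4.7]
opening: 0.038
```

>>> {"op": "play_rows", "data": {
  "targets": [
    [0.25,[-6,45,0],[0,0,-0.13]],
    [0.25,[-6,45,0],[0,0,-0.13]],
    [0.25,[-6,45,0],[0,0,-0.13]],
    [0.25,[-6,45,0],[0,0,-0.13]],
    [0.25,[-6,45,0],[0,0,-0.13]]
  ]
}}

```text
time_s: 16.35
tool_pos: [0.4958, 0.2273, 0.2757]
ee_rot: [0.561, 0.828, 0.0, 0.0]
wrist_force: [0.4, 0.2, -5.5]
opening: 0.0383
```

>>> {"op": "play_rows", "data": {
  "targets": [
    [0.25,[-6,45,0],[0,0,-0.13]],
    [0.25,[-6,35,0],[0,0,-0.1]],
    [0.25,[-4,17,0],[0,0,-0.06]],
    [0.25,[0,0,0],[0,0,0]],
    [0.25,[0,0,0],[0,0,0]]
  ]
}}

```text
time_s: 16.98
tool_pos: [0.4805, 0.3223, 0.2756]
ee_rot: [0.673, 0.74, -0.0, 0.0]
wrist_force: [0.5, -0.9, -4.6]
opening: 0.0384
```

Run:
```python
from h import *
P=pose();s=r.sense();print(P[:3,3],"jaw",np.degrees(np.arctan2(P[1,1],P[0,1])),s["wrist_force"],s["opening"])
w=r.camera("wrist")[:,:,::-1];cv2.imwrite("pics/w6.png",w)
print(proj("wrist",[.4787,.3245,.062],P))
```

```text
[0.48048954 0.32231018 0.27557526] jaw 5.423560070177661 [ 0.5340783  -0.87486106 -4.55785138] 0.03835795618990504
[257.07414898 158.8652292 ]
```

View pics/w6.png

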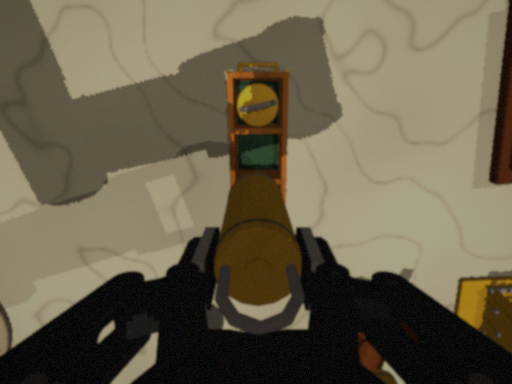

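The bay is empty (green floor) at about (258,150). The carrier's far rim is at row 72 and the partition at row 130. I'll check the bay centre against these.

Run:
```python
from h import *
P=pose();f=lambda p:onz("wrist",p,.062,P)[:2]
y=np.array([-np.sin(.096),np.cos(.096)])
print("from rim",f((257.5,72))-.093*y,"from partition",f((258.5,130))-.030*y, P[:3,3])
```

```text
from rim [0.47952924 0.32447416] from partition [0.48025478 0.32710489] [0.48060726 0.322197   0.27563105]
```

>>> {"op": "play_rows", "data": {
  "targets": [
    [0.25,[-1.2,2.5,0],[0,0,0]],
    [0.25,[0,0,-45],[0,0,0]],
    [0.25,[0,0,-45],[0,0,0]],
    [0.25,[0,0,-20],[0,0,0]],
    [0.25,[0,0,0],[0,0,0]]
  ]
}}

```text
time_s: 17.65
tool_pos: [0.4789, 0.325, 0.1645]
ee_rot: [0.673, 0.739, -0.001, -0.001]
wrist_force: [0.2, -0.0, -4.0]
opening: 0.038
```

>>> {"op": "play_rows", "data": {
  "targets": [
    [0.25,[0,0,-20],[0,0,0]],
    [0.25,[0,0,-20],[0,0,0]],
    [0.25,[0,0,-18],[0,0,0]],
    [0.25,[0,0,0],[0,0,0]],
    [0.25,[0,0,0],[0,0,0]]
  ]
}}

```text
time_s: 18.27
tool_pos: [0.48, 0.3258, 0.1092]
ee_rot: [0.673, 0.74, 0.001, 0.001]
wrist_force: [0.0, 0.2, -4.6]
opening: 0.0382
```

>>> {"op": "play_rows", "data": {
  "targets": [
    [0.25,[0,0,-6],[0,0,0]],
    [0.25,[0,0,-5],[0,0,0]],
    [0.25,[0,0,-2],[0,0,0]],
    [0.25,[0,0,0],[0,0,0]],
    [0.25,[0,0,0],[0,0,0]]
  ]
}}

```text
time_s: 18.9
tool_pos: [0.4792, 0.3257, 0.0956]
ee_rot: [0.673, 0.74, 0.0, 0.0]
wrist_force: [-3.4, -1.7, 5.7]
opening: 0.0385
```

>>> {"op": "play_rows", "data": {
  "targets": [
    [0.25,[0,0,-1],[0,0,0]],
    [0.25,[0,0,0],[0,0,0]],
    [0.25,[0,0,0],[0,0,0]]
  ]
}}

```text
time_s: 19.27
tool_pos: [0.4792, 0.3258, 0.0955]
ee_rot: [0.673, 0.74, 0.001, 0.0]
wrist_force: [-6.4, -0.7, 12.8]
opening: 0.0385
```

The weight is on the bay floor: upward force 12.8 N, TCP 1 mm from the expected height. I'll ease off, release and rise.

>>> {"op": "play_rows", "data": {
  "targets": [
    [0.25,[0,0,1],[0,0,0]],
    [0.25,[0,0,0],[0,0,0]],
    [0.6,[0,0,0],[0,0,0]],
    [0.75,[0,0,0],[0,0,0]],
    [0.75,[0,0,0],[0,0,0]]
  ]
}}

```text
time_s: 19.9
tool_pos: [0.4794, 0.3255, 0.0945]
ee_rot: [0.673, 0.74, 0.0, 0.0]
wrist_force: [-0.1, 0.2, -0.1]
opening: 0.0642
```

>>> {"op": "play_rows", "data": {
  "targets": [
    [0.75,[0,0,15],[0,0,0]],
    [0.75,[0,0,50],[0,0,0]],
    [0.75,[0,0,60],[0,0,0]],
    [0.75,[0,0,60],[0,0,0]],
    [0.75,[-50,-30,20],[0,0,0]]
  ]
}}

```text
time_s: 20.52
tool_pos: [0.4315, 0.2962, 0.3042]
ee_rot: [0.673, 0.74, 0.004, 0.002]
wrist_force: [-1.1, -0.7, -0.3]
opening: 0.0639
```

>>> {"op": "play_rows", "data": {
  "targets": [
    [0.75,[-50,-30,20],[0,0,0]],
    [0.75,[-50,-30,20],[0,0,0]],
    [0.75,[0,0,0],[0,0,0]],
    [0.75,[0,0,0],[0,0,0]],
    [0.75,[0,0,0],[0,0,0]]
  ]
}}

```text
time_s: 21.15
tool_pos: [0.3299, 0.2358, 0.3391]
ee_rot: [0.673, 0.74, -0.001, -0.0]
wrist_force: [0.3, 0.4, 0.3]
opening: 0.064
```

Run:
```python
from h import *
s=r.sense();print(s["tool_pos"],s["wrist_force"],s["time_s"])
t=r.camera("top")[:,:,::-1];sd=r.camera("side")[:,:,::-1]
c=np.zeros((600,800,3),np.uint8)
c[:300,:400]=cv2.resize(t[100:220,200:360],(400,300),interpolation=cv2.INTER_CUBIC)
c[300:,:400]=cv2.resize(t[185:245,100:180],(400,300),interpolation=cv2.INTER_CUBIC)
c[:300,400:]=cv2.resize(sd[130:265,150:330],(400,300),interpolation=cv2.INTER_CUBIC)
c[300:,400:]=cv2.resize(sd[260:365,210:350],(400,300),interpolation=cv2.INTER_CUBIC)
cv2.imwrite("pics/end.png",c)
f=lambda p:onz("top",(100+p[0]/5,185+(p[1]-300)/5),.106);
```

```text
[0.32992296 0.23580454 0.33913477] [0.27005285 0.43601904 0.29001363] 21.15
```

View pics/end.png

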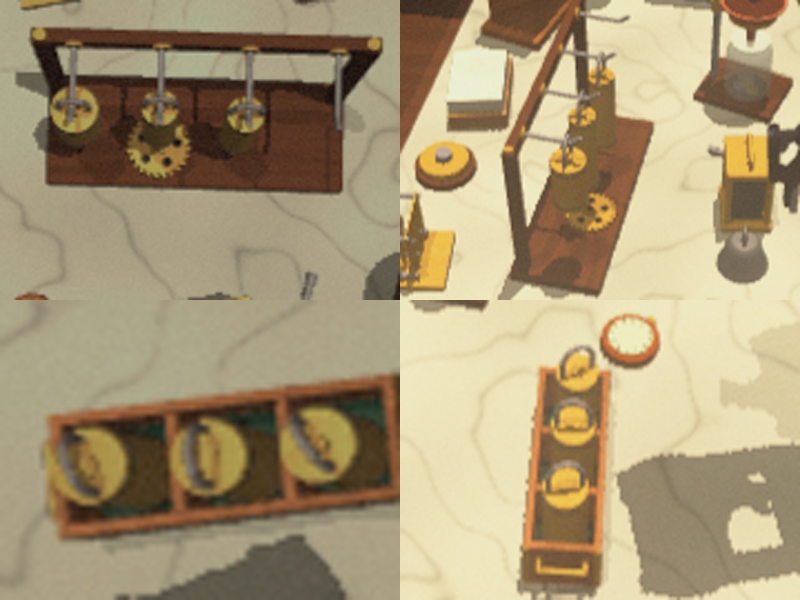

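The stray, the long weight and the stout one each hang straight on hooks 2, 1 and 3, and hook 0 is empty. Three like weights stand in the bays. The wheel, bell, watch case and clock look untouched, and the key's tip shows at the edge of the top crop. Handing in.

```bash
python3 -c "
from plant import r
print(r.finish_job())"
```

```text
the job is handed in; nothing more can be done
None
```

I finished the swap and handed the job in at about 21 s. The stray now hangs by its eye on hook 2, which was free. The matching weight came off hook 0 and stands in the middle bay, lowered to the floor before I let go.

- **Force readings:** the hook took the stray's load at +6.7 N. The match touched the bay floor at +12.8 N, with the tool about 1 mm from the expected height, before the release.
- **Last pictures:** three like weights stand upright in the bays. The stray, the long weight and the stout one hang straight, each on its own hook, and hook 0 is empty.
- **Bystanders:** the wheel, bell, watch case and clock looked undisturbed. In the last crops only the key's tip and part of the funnel stand were in view. I judged all this by eye and took no start-to-end measurement.
- **Mismatch:** with each weight held, the gripper opening read about 2 mm less than its diameter (34.2 for 36, 38.2 for 40). I put this down to the pads giving. Nothing slipped. No check failed.

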